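# Move the counter sign stand and raise its telescopic mast

## Robot

A 6-joint arm with a two-finger parallel gripper is mounted at the origin on the work surface. World frame = base frame: x ahead of the robot, y to its left, z up, the work surface at z = 0. Lengths are in m, angles in rad, forces in N, time in s.
With the tool pointing down it reaches from about 0.425 to 0.95 m from the base axis. Payload 3.5 kg.
Tool frame: the origin (TCP) lies between the finger pads; the fingertips stand 14 mm ahead of it and the grasp point (between the pads) lies 5 mm behind it; z points along the fingers, y is the line along which they close (so a half turn about z gives the same grasp; the last joint's range is limited). The gripper opens to 85 mm and grips with 20 to 120 N. Pads are 22 mm wide; open, the fingers measure 114 mm over their backs; the gripper's body (76 mm by 85 mm) begins 54 mm behind the grasp point. The pads swing forward as they close: fully open they stand 13 mm farther back than shut.
Start: joints at [-0.15, 0.286, 1.577, -0, 1.279, -0.15], TCP at [0.675, 0, 0.245] pointing down, gripper open.
Joint ranges: [-2.77, 2.77], [-0.9, 2.22], [0.21, 2.48], [-1.53, 4.67], [0.24, 2.81], [-2.84, 2.84]. Speed limits (rad/s): [2.79, 2.79, 3.14, 3.14, 3.14, 3.14].

## Interface

Orientations are given as a unit quaternion [w, x, y, z].
In Python, from bench import get_state, grab_frame, calibration, job_done gives the robot as it stands.
- The arm moves only by the tool drive_tool, never from a script. Its argument "series" is one flat list of numbers, 7 for each row, row after row: the gripper's target within -1 to 1 (fully open at 1, half-way at 0, shut at -1), then the shift along the tool's x, y, z in cm, then the turn, a rotation vector about the tool's x, y, z in rad. A call has exactly 10 rows; each row is the pose to reach, as a shift and turn from the pose commanded when the call began, along the tool's axes at that moment; what a row does not reach only later rows make up. A row lasts 1/8 s, in which the tool goes at most 62.5 mm and 10.7 degrees, less where a joint would pass 70% of its speed; a pose out of reach is approached as far as the arm can. A call with a gripper value outside its range is refused whole. The fingers move at their own pace and stop on an object; "force" is the grip in N (left out, the last holds). Time passes only in rows, so rows that repeat a pose let the fingers close, or fill a call up. It gives the time, the measured TCP pose, the force, the opening and the grip force at its end, in the units of the state.
- get_state(): the state, without advancing time (a new reading comes with each control period).
- grab_frame(name): name is "scene" or "side" or "wrist"; returns the picture (480x640x3 uint8, blue, green, red); there is no depth.
- calibration(name): a dict with "vertical_fov" (degrees; the focal length in pixels is half the picture's height over the tangent of half this angle, whatever the lens; pixels are square), "cx", "cy" (the principal point, pixels), "cam_to_world" (4x4, takes a point from camera to world coordinates). Camera axes: x right, y up, looking along -z (the intrinsics and any distortion apply to the point x, -y, -z); pixel columns grow to the right and rows downward; lengths in m; the calibration is good to about 2 mm. A picture is of the moment at which its call begins: read the wrist's pose just before it. calibration takes no time and is no camera call; for the wrist camera it gives the pose at the moment of the call.
- job_done(): hands the job in; it is judged then, once.
The state is a dict: "time": time; "joint_positions": joint angles; "joint_vel": joint speeds; "effort": joint torques, N m; "ee_pos": TCP position; "tool_rot": TCP orientation; "contact_force": force on the tool from outside, world axes, zero at the start; "ft_torque": the same for the moment, N m; "gripper_width": finger opening in m; "gripper_force": force on a finger pad.
Only numpy, scipy, OpenCV 4.12 (cv2) and the standard library are available. Lean on these libraries where they do the work, as an engineer would, in place of code of your own. Each camera call takes 0.05 s, during which the arm holds its last target. There are 200 camera calls.

## Task

Slide the telescopic sign stand across the counter, without lifting it and with its mast still down, out of its taped outline and into the other, empty one, so that its foot lies square inside the tape. Then squeeze in the release button on the side of its head, draw the mast straight up past the first stop to the second stop (fully extended), and finish while still holding it up there with the button squeezed in, the foot standing on the counter. Leave the boxed game, the deck box and the jar alone.

Things in the scene. Friction and masses are not known exactly. Their poses are not given: they have to be found in the camera images.
- stand: telescopic counter sign stand, loose, about 0.95 kg in all. Dark steel foot plate 150 (x) x 130 (y) x 14 mm; from its centre rises a fixed aluminium box sleeve 32 x 32 mm, to 115 mm above the counter, with the mast in it. Origin: centre of the foot's underside; z up, x along the foot's long side. Slides on the counter with about 4 to 8 N
- grip (a point): centre of the mast's black head, 136 mm above the counter with the mast down: a block 50 (stand's x) x 34 (y) x 38 mm high, to be pinched across the stand's y, one pad on the button (+y face), one on the plain face. It rises with the mast. On top, an aluminium card channel 110 mm along x, 16 mm wide, its top 31 mm above this point
- mast (a joint): height of the mast, m: 0 = down (start), first stop 0.042, second stop 0.085 (end of travel). Slides straight up, 0.6 N friction, weighs 0.2 kg. Button out: a latch locks it down (1.5 mm play) and catches it at the first stop; pulling then lifts the stand. Button in: free. Nothing catches it at the second stop: let go, it sinks 28 mm. Pulling on lifts the stand
- button (a joint): how far the round grey release button (20 mm across) is pressed into the head, m: 0 = out (6 mm proud), 0.006 = flush; the latch is clear from about 0.0035. Spring 1.2 N, 3 N when flush: a pinch of 20 N or more across the head presses it flush
- button_face (a point): centre of the button's outer face, 23 mm from the grip point towards the stand's +y when out, at the same height
- spot_a: the white taped outline in which the stand starts: flat on the counter, clear opening 174 (x) x 154 (y) mm, tape 12 mm wide. Origin: its centre on the counter; x along its long side
- spot_b: the other white taped outline, the same size, empty: the stand goes here, its x along the outline's x (either way round). Origin: its centre on the counter
- boxed_game: bystander: a boxed game lying flat, 180 x 120 x 45 mm; origin: centre of its underside
- deck_box: bystander: a dark card-deck box standing up, 45 x 70 x 95 mm; origin: centre of its underside
- dice_jar: bystander: a glass jar with a steel cap, 70 mm across, 80 mm high; origin: centre of its underside
Not all that is in view belongs to the job. Several things have the shape of the stand; the one meant has the colours described above.

How it is judged:
By the outcome, as a careful person would: the job done as asked, in the order asked, and still so for the second after the job is handed in, while the arm keeps its last pose, push and grip.
It also fails if it takes over 48 s, if anything falls off the work surface, if the arm or the gripper's body presses on something with over 40 N, if the wrist force passes 120 N, or if a joint passes its speed limit or range.

## Working session

There is one attempt and no reset: what is moved stays moved. The work goes in short steps, Python scripts to look and compute and a tool call to move; the robot and the scene stay as the last step left them, time stands still between calls to the robot, and variables do not carry over. Pictures are saved under pics/ and viewed, at most 10 in all, crops included, and the job is handed in when it is done.

Besides the shell and the picture viewer there is one more tool, called after "Call:" by a JSON object that holds its "op" and its "data", one argument or row to a line. drive_tool: Moves the arm, as the interface text tells. Its arguments: {"type":"object","properties":{"series":{"type":"array","items":{"type":"number"}},"force":{"type":"number"}},"required":["series"]}

```bash
mkdir -p pics
python3 - <<'E'
from bench import *
import cv2,json
for n in("scene","side","wrist"):
    c=calibration(n); print(n,{k:(v if not hasattr(v,'tolist') else v.tolist()) for k,v in c.items()})
    cv2.imwrite(f"pics/{n}0.png",grab_frame(n))
s=get_state();print(s)
E
```

```text
scene {'vertical_fov': 46.305023291478975, 'cx': 316.4921975274815, 'cy': 239.79544647635805, 'cam_to_world': [[0.281604407795954, -0.5607918601742756, 0.7785958175280456, 1.7955488345922466], [0.9594477857218892, 0.1539076793331883, -0.23616175116990554, -0.3484749875211981], [0.012605712326317728, 0.8135262231818641, 0.5813915893889401, 0.9744344912803622], [0.0, 0.0, 0.0, 1.0]]}
side {'vertical_fov': 42.10589231508858, 'cx': 322.4855801426767, 'cy': 242.1842547172171, 'cam_to_world': [[-0.8170701925174535, 0.3299991173112271, -0.4727545695953691, -0.09139822199333532], [-0.5761407216746927, -0.4977958218572772, 0.6482755498779839, 1.0147235742470213], [-0.021404890274325076, 0.802059787244847, 0.5968600575990114, 1.0051383831312937], [0.0, 0.0, 0.0, 1.0]]}
wrist {'vertical_fov': 70.7648126635292, 'cx': 318.9257202251598, 'cy': 234.59854265190583, 'cam_to_world': [[0.9999941669105376, -0.00026682161101982164, 0.003405135992375897, 0.6750670638997248], [-0.0006412029145628365, 0.9645540384931313, 0.26388462570868393, 0.06784862875571686], [-0.003354847794019441, -0.2638852698291773, 0.9645482410763393, 0.37268921455152354], [0.0, 0.0, 0.0, 1.0]]}
{'time': 0.15, 'joint_positions': array([-1.49981266e-01,  2.87002746e-01,  1.57784358e+00, -6.83418802e-06,
        1.27856355e+00, -1.50019052e-01]), 'joint_vel': array([ 7.87840645e-04, -7.28597441e-04, -5.50940678e-03, -6.09469780e-04,
       -1.25462440e-06,  3.17415492e-04]), 'effort': array([ 7.91554030e-04, -4.06602967e+01, -2.93140125e+01, -8.94972595e-05,
        3.96185191e-03, -2.97825103e-06]), 'ee_pos': array([6.74522065e-01, 1.12904218e-04, 2.44236287e-01]), 'tool_rot': array([-7.29342129e-04,  7.07092432e-01,  7.07120547e-01, -5.41892490e-04]), 'contact_force': array([-0.74427684,  0.35220798,  0.41099852]), 'ft_torque': array([-0.03574357, -0.01001298,  0.0149368 ]), 'gripper_force': 0.0, 'gripper_width': 0.08547139480345413}
```

View pics/scene0.png

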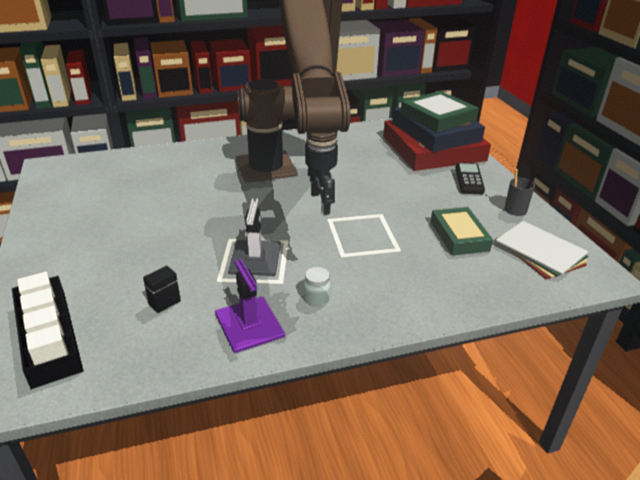

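View pics/side0.png

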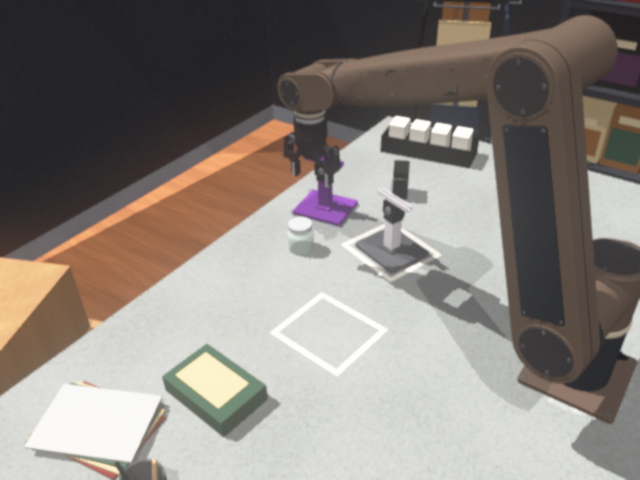

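Two things have the stand's shape. In the scene picture they are the dark steel and aluminium one inside the tape at about (254,250), which is at (392,235) in side, and the purple one at about (250,315). I choose the dark one. The empty outline is at about (364,235) in scene and (329,332) in side. Next I check the choice in a close crop.

Run:
```python
import cv2,numpy as np
a=cv2.imread("pics/scene0.png")[190:290,210:410]; b=cv2.imread("pics/side0.png")[150:380,260:450]
cv2.imwrite("pics/c1.png",cv2.resize(a,None,fx=4,fy=4,interpolation=cv2.INTER_CUBIC))
cv2.imwrite("pics/c2.png",cv2.resize(b,None,fx=2.6,fy=2.6,interpolation=cv2.INTER_CUBIC))
```

```text
(no output)
```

View pics/c1.png

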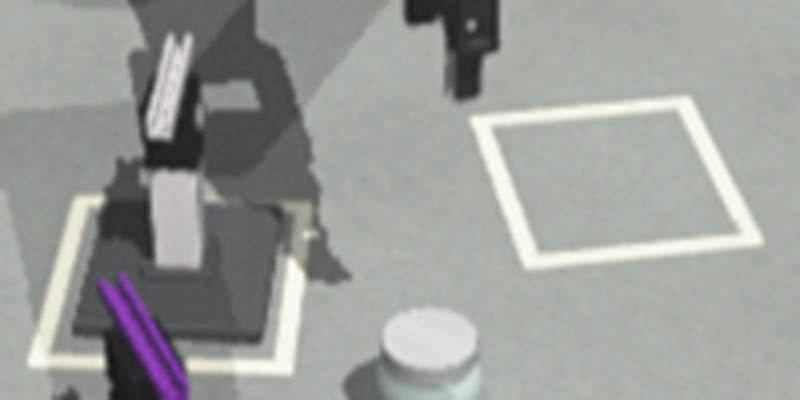

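View pics/c2.png

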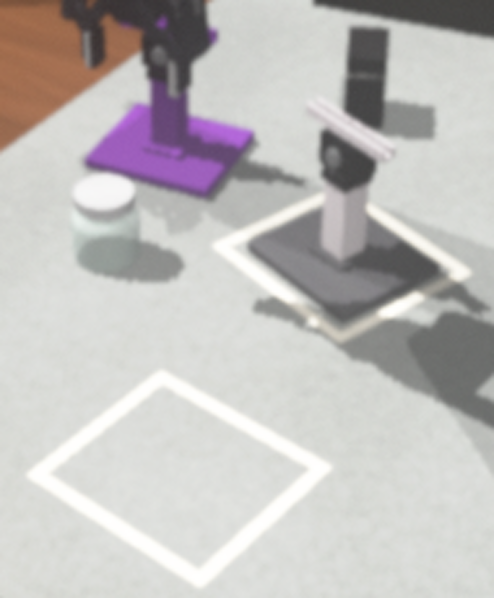

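The dark stand sits in spot_a with an aluminium sleeve, a black head and the grey button facing the side camera (crop (333,155)), so it is the right one. I read corners from both crops and compute the positions.

```bash
cat > h.py <<'E'
from bench import *
import numpy as np, cv2
def ray(n,px,z,c=None):
    c=c or calibration(n); f=240/np.tan(np.radians(c["vertical_fov"])/2); T=np.array(c["cam_to_world"])
    px=np.atleast_2d(px).astype(float)
    d=np.c_[(px[:,0]-c["cx"])/f,-(px[:,1]-c["cy"])/f,-np.ones(len(px))]@T[:3,:3].T
    return (T[:3,3]+d*((z-T[2,3])/d[:,2])[:,None])
def proj(n,P,c=None):
    c=c or calibration(n); f=240/np.tan(np.radians(c["vertical_fov"])/2); T=np.array(c["cam_to_world"])
    q=(np.atleast_2d(P)-T[:3,3])@T[:3,:3]; return np.c_[c["cx"]-f*q[:,0]/q[:,2],c["cy"]+f*q[:,1]/q[:,2]]
def rect(P):
    (c,s,a)=cv2.minAreaRect(P[:,:2].astype(np.float32)*1000); return np.round(c,1),np.round(s,1),round(a,1),np.round(P[:,:2].mean(0)*1000,1)
E
python3 - <<'E'
from h import *
C=lambda p:np.array(p)/4+[210-.4,190-.4]
S=lambda p:np.array(p)/2.6+[260-.3,150-.3]
print("B scene",rect(ray("scene",C([(470,118),(690,97),(764,243),(528,269)]),0)))
print("B side",rect(ray("side",S([(161,370),(332,467),(200,588),(27,474)]),0)))
A=ray("scene",C([(75,196),(312,203),(292,377),(28,366)]),0);print("A scene",rect(A),A[:,:2])
print("A side",ray("side",S([(212,246),(471,272),(341,342)]),0)[:,:2])
F=ray("scene",C([(73,333),(262,342),(283,207),(105,205)]),.014);print("foot scene",rect(F),F[:,:2])
print("chan side",ray("side",S([(310,103),(392,153)]),.165),"scene",ray("scene",C([(178,36),(160,135)]),.167))
print("jar top",ray("scene",C([(430,340)]),.08),ray("side",S([(104,192)]),.08))
print("game",rect(ray("scene",[(432,213),(466,207),(492,244),(460,254)],.045)))
print("deck",ray("scene",[(160,274)],.095), "side",ray("side",[(401,164)],.095))
print("purple",rect(ray("scene",[(216,315),(266,297),(284,329),(236,348)],.014)))
E
```

```text
B scene (array([499.7, 191.1]), array([179.9, 199.3]), 84.5, array([499.4, 190.9]))
B side (array([499.4, 190.3]), array([179. , 200.1]), 83.8, array([499.3, 190.1]))
A scene (array([ 538.5, -151.3]), array([178.6, 201.1]), 71.8, array([ 537.7, -151.4])) [[ 0.41505364 -0.2047137 ]
 [ 0.47053522 -0.0364747 ]
 [ 0.66187004 -0.09786763]
 [ 0.60315302 -0.26659939]]
A side [[ 0.65721045 -0.09701184]
 [ 0.41598452 -0.20470181]
 [ 0.46962318 -0.03812134]]
foot scene (array([ 542.3, -149.2]), array([130.1, 156.4]), 71.4, array([ 542.9, -149. ])) [[ 0.59359806 -0.23351414]
 [ 0.6371237  -0.11238886]
 [ 0.48883908 -0.06262301]
 [ 0.45195851 -0.18748297]]
chan side [[ 0.5840947  -0.16074235  0.165     ]
 [ 0.47501304 -0.12702621  0.165     ]] scene [[ 0.48183484 -0.13113489  0.167     ]
 [ 0.59883051 -0.16603398  0.167     ]]
jar top [[ 0.7430062  -0.02619722  0.08      ]] [[ 0.73732417 -0.02360942  0.08      ]]
game (array([613.1, 460.8]), array([117.5, 225.9]), 85.2, array([609.4, 459. ]))
deck [[ 0.65490786 -0.40494393  0.095     ]] side [[ 0.65871139 -0.41391798  0.095     ]]
purple (array([ 795.4, -207. ]), array([126.1, 138.1]), 13.7, array([ 795.9, -209.8]))
```

Call:
{"op": "drive_tool", "data": {
  "series": [1,-5,-5,0,0,0,-0.18,1,-10,-9.5,0,0,0,-0.36,1,-14.7,-13.8,0,0,0,-0.54,1,-14.7,-13.8,0,0,0,-0.72,1,-14.7,-13.8,0,0,0,-0.9,1,-14.7,-13.8,0,0,0,-1.08,1,-14.7,-13.8,0,0,0,-1.269,1,-14.7,-13.8,0,0,0,-1.269,1,-14.7,-13.8,0,0,0,-1.269,1,-14.7,-13.8,0,0,0,-1.269],
  "force": 50
}}

```text
time: 1.4
ee_pos: [0.537, -0.1469, 0.2453]
tool_rot: [-0.0, 0.151, 0.989, 0.0]
contact_force: [0.1, -0.4, 0.5]
gripper_width: 0.0853
gripper_force: 0.0
```

Run:
```python
from h import *
import pickle
c=calibration("wrist"); s=get_state(); im=grab_frame("wrist"); cv2.imwrite("pics/w1.png",im); pickle.dump(c,open("w1.pkl","wb"))
print(s["time"],s["ee_pos"],s["tool_rot"],s["joint_positions"])
```

```text
1.4 [ 0.53697151 -0.14691172  0.24525269] [-6.09554615e-05  1.51006967e-01  9.88532696e-01  2.07646351e-05] [-4.49311469e-01  2.63343629e-02  1.86996174e+00  4.15838633e-06
  1.24542528e+00 -1.71693544e+00]
```

View pics/w1.png

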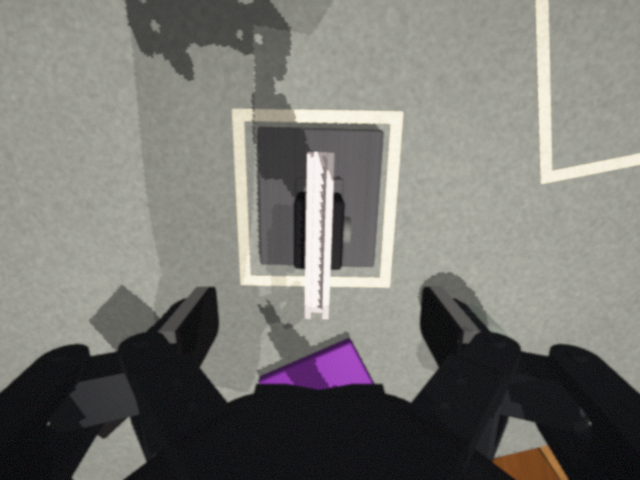

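The wrist view shows the stand centred. The channel runs from (320,153) to (317,318), the foot top corners are about (258,127), (383,130), (376,268) and (260,265), and the button is on the right at (347,229), away from the purple stand.

Run:
```python
from h import *
import pickle
c=pickle.load(open("w1.pkl","rb"))
t=np.array([.537,-.1469]); yaw=np.radians(72.7); 
ch=ray("wrist",[(320,153),(317.5,318)],.167,c); print(ch, "mid",ch.mean(0),"ang",np.degrees(np.arctan2(*(ch[1]-ch[0])[1::-1])),np.linalg.norm(ch[1]-ch[0]))
F=ray("wrist",[(258,127),(383,130),(376,268),(260,265)],.014,c); print(rect(F))
A=ray("wrist",[(233,109),(403,112),(389,288),(241,285)],0,c); print("A",rect(A))
print("predicted px of fingers mid",proj("wrist",[[.537,-.1469,.15]],c))
B=ray("wrist",[(542,183)],0,c);print(B)
```

```text
[[ 0.4795056  -0.12725918  0.167     ]
 [ 0.58315768 -0.1614442   0.167     ]] mid [ 0.53133164 -0.14435169  0.167     ] ang -18.252834125070898 0.10914380113383816
(array([ 531.8, -143.3]), array([131.4, 149.5]), 71.0, array([ 531.7, -144. ]))
A (array([ 536.7, -148.8]), array([177.2, 198.9]), 71.5, array([ 536.6, -148.8]))
predicted px of fingers mid [[317.63610205 242.64811667]]
[[0.58796802 0.09522043 0.        ]]
```

Call:
{"op": "drive_tool", "data": {
  "series": [1,0.57,0.14,2,0,0,0.02,1,0.57,0.14,5,0,0,0.02,1,0.57,0.14,8,0,0,0.02,1,0.57,0.14,10,0,0,0.02,1,0.57,0.14,11.6,0,0,0.02,-1,0.57,0.14,11.6,0,0,0.02,-1,0.57,0.14,11.6,0,0,0.02,-1,0.57,0.14,11.6,0,0,0.02,-1,0.57,0.14,11.6,0,0,0.02,-1,0.57,0.14,11.6,0,0,0.02],
  "force": 50
}}

```text
time: 2.7
ee_pos: [0.5327, -0.1452, 0.1309]
tool_rot: [0.001, 0.16, 0.987, -0.001]
contact_force: [-1.8, -4.7, 5.2]
gripper_width: 0.0337
gripper_force: 53.8
```

Call:
{"op": "drive_tool", "data": {
  "series": [-1,0.2,0.5,0,0,0,0,-1,0.6,1.4,0,0,0,0,-1,1.1,2.5,0,0,0,0,-1,1.7,3.8,0,0,0,0,-1,2.3,5.2,0,0,0,0,-1,2.9,6.5,0,0,0,0,-1,3.5,7.9,0,0,0,0,-1,4.1,9.2,0,0,0,0,-1,4.5,10.1,0,0,0,0,-1,4.6,10.35,0,0,0,0]
}}

```text
time: 3.95
ee_pos: [0.5224, -0.0321, 0.131]
tool_rot: [0.002, 0.16, 0.987, -0.001]
contact_force: [1.1, -6.1, 4.3]
gripper_width: 0.0331
gripper_force: 53.9
```

Run:
```python
from h import *
a=grab_frame("scene")[170:290,210:410];b=grab_frame("side")[150:390,260:460]
o=np.zeros((480,800,3),np.uint8)
o[:240,:400]=cv2.resize(a,(400,240));o[:480,400:]=cv2.resize(b,(400,480))
cv2.imwrite("pics/m1.png",o);print(get_state()["ee_pos"])
```

```text
[ 0.52238008 -0.03203939  0.13087734]
```

View pics/m1.png

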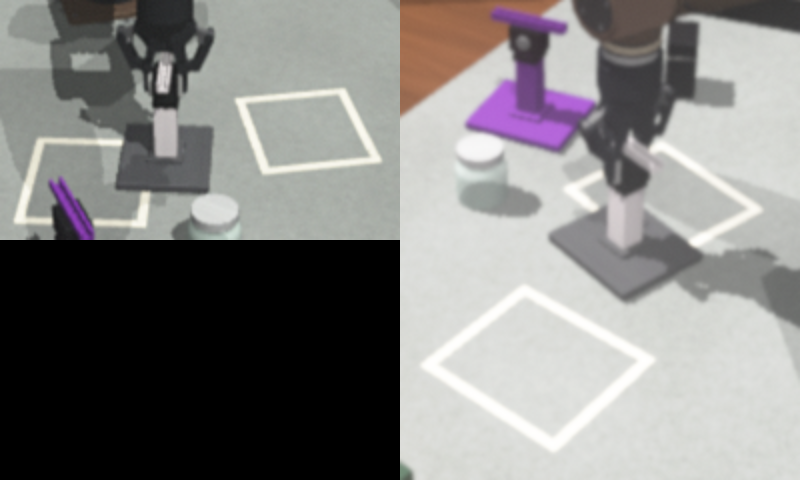

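The stand slides flat and follows the gripper, about halfway to the empty outline. I continue.

Call:
{"op": "drive_tool", "data": {
  "series": [-1,0.2,0.5,0,0,0,0,-1,0.6,1.4,0,0,0,0,-1,1.1,2.5,0,0,0,0,-1,1.7,3.8,0,0,0,0,-1,2.3,5.2,0,0,0,0,-1,2.9,6.5,0,0,0,0,-1,3.5,7.9,0,0,0,0,-1,4.1,9.2,0,0,0,0,-1,4.5,10.1,0,0,0,0,-1,4.6,10.35,0,0,0,0]
}}

```text
time: 5.3
ee_pos: [0.5115, 0.0807, 0.131]
tool_rot: [0.002, 0.16, 0.987, -0.001]
contact_force: [2.0, -7.1, 5.0]
gripper_width: 0.0334
gripper_force: 54.0
```

Call:
{"op": "drive_tool", "data": {
  "series": [-1,0.2,0.5,0,0,0,0,-1,0.6,1.4,0,0,0,-0.02,-1,1.1,2.5,0,0,0,-0.05,-1,1.7,3.8,0,0,0,-0.08,-1,2.3,5.2,0,0,0,-0.12,-1,2.9,6.5,0,0,0,-0.15,-1,3.5,7.9,0,0,0,-0.18,-1,4.0,9.1,0,0,0,-0.21,-1,4.35,9.8,0,0,0,-0.22,-1,4.45,10.0,0,0,0,-0.22]
}}

```text
time: 6.55
ee_pos: [0.5011, 0.1895, 0.131]
tool_rot: [0.002, 0.05, 0.999, -0.001]
contact_force: [0.9, -8.1, 5.3]
gripper_width: 0.0331
gripper_force: 54.2
```

Run:
```python
from h import *
import pickle
c=calibration("wrist"); w=grab_frame("wrist"); pickle.dump(c,open("w2.pkl","wb"))
a=grab_frame("scene")[190:280,290:410]; b=grab_frame("side")[230:390,260:400]
o=np.zeros((600,800,3),np.uint8)
o[:300,:400]=cv2.resize(a,(400,300),interpolation=cv2.INTER_CUBIC);o[:457,400:]=cv2.resize(b,(400,457),interpolation=cv2.INTER_CUBIC);o[300:,:400]=cv2.resize(w,(400,300))
cv2.imwrite("pics/m2.png",o);s=get_state();print(s["ee_pos"],s["contact_force"])
```

```text
[0.50099599 0.18956628 0.13093958] [ 1.96448414 -7.16306431  7.03746501]
```

View pics/m2.png

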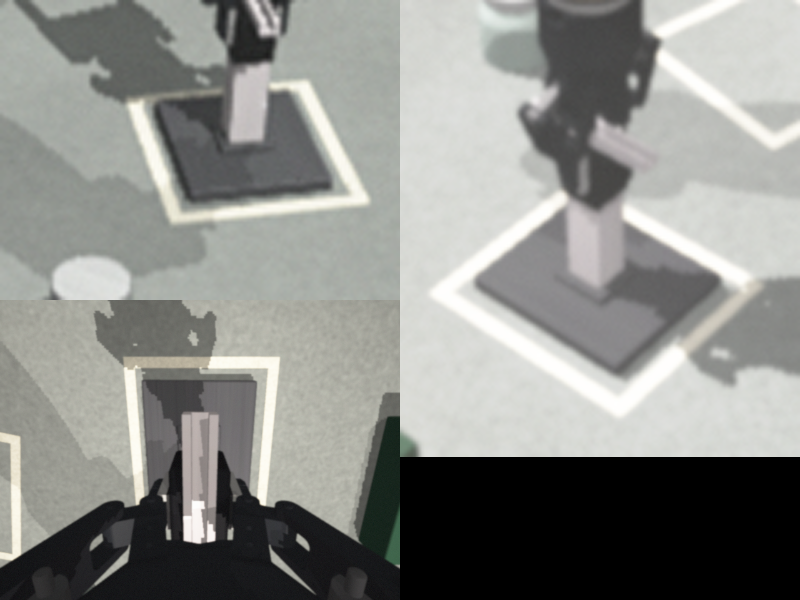

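The foot lies inside spot_b with tape visible all round. I check the margins numerically.

Run:
```python
from h import *
import pickle
c=pickle.load(open("w2.pkl","rb"))
C=lambda p:np.array(p)/3.333+[290-.35,190-.35]
S=lambda p:(np.array(p)-[400,0])/2.857+[260-.3,230-.3]
W=lambda p:(np.array(p)-[0,300])*1.6+.3
print("foot sc",rect(ray("scene",C([(155,103),(290,92),(332,184),(192,193)]),.014)))
P=ray("side",S([(474,282),(621,370),(722,281)]),.014);print("foot side ctr",(P[0]+P[2])/2,P)
print("tape sc",rect(ray("scene",C([(128,103),(306,80),(369,201),(172,223)]),0)))
P=ray("side",S([(430,293),(620,417),(763,287)]),0);print("tape side ctr",(P[0]+P[2])/2,P)
g=lambda q:np.degrees(np.arctan2(q[1][1]-q[0][1],q[1][0]-q[0][0]))
f=ray("wrist",W([(142,381),(256,380)]),.014,c);t=ray("wrist",W([(124,359),(280,357)]),0,c)
print("wrist",f,g(f),t,g(t))
```

```text
foot sc (array([508.5, 184.2]), array([129. , 148.1]), 83.0, array([507.4, 185.5]))
foot side ctr [0.49503879 0.1947679  0.014     ] [[0.57560539 0.24966059 0.014     ]
 [0.42773247 0.26158179 0.014     ]
 [0.41447218 0.13987521 0.014     ]]
tape sc (array([498.1, 190.6]), array([177.4, 199.5]), 84.4, array([500.3, 190.5]))
tape side ctr [0.49883938 0.19164866 0.        ] [[0.60647058 0.26814852 0.        ]
 [0.40980622 0.28953783 0.        ]
 [0.39120818 0.1151488  0.        ]]
wrist [[0.42056201 0.1344709  0.014     ]
 [0.43230075 0.26043202 0.014     ]] 84.67579133367914 [[0.39391323 0.11451237 0.        ]
 [0.40986714 0.29194195 0.        ]] 84.86196273548529
```

The foot is within about 3 mm and 0.5 degrees of the outline, and the play is 12 mm. I relax the side push and draw the mast up.

Call:
{"op": "drive_tool", "data": {
  "series": [-1,0,-0.12,0,0,0,0,-1,0,-0.12,-0.4,0,0,0,-1,0,-0.12,-1.2,0,0,0,-1,0,-0.12,-2.2,0,0,0,-1,0,-0.12,-3.4,0,0,0,-1,0,-0.12,-4.6,0,0,0,-1,0,-0.12,-5.8,0,0,0,-1,0,-0.12,-7,0,0,0,-1,0,-0.12,-7.8,0,0,0,-1,0,-0.12,-8.1,0,0,0]
}}

```text
time: 7.95
ee_pos: [0.4992, 0.1895, 0.2108]
tool_rot: [-0.0, 0.051, 0.999, 0.0]
contact_force: [-0.1, 0.5, -2.5]
gripper_width: 0.0338
gripper_force: 53.1
```

Call:
{"op": "drive_tool", "data": {
  "series": [-1,0,0,-0.05,0,0,0,-1,0,0,-0.1,0,0,0,-1,0,0,-0.1,0,0,0,-1,0,0,-0.15,0,0,0,-1,0,0,-0.2,0,0,0,-1,0,0,-0.2,0,0,0,-1,0,0,-0.2,0,0,0,-1,0,0,-0.2,0,0,0,-1,0,0,-0.2,0,0,0,-1,0,0,-0.2,0,0,0]
}}

```text
time: 9.2
ee_pos: [0.4993, 0.1894, 0.2123]
tool_rot: [-0.0, 0.051, 0.999, 0.0]
contact_force: [-1.6, 1.4, -3.2]
gripper_width: 0.0331
gripper_force: 53.0
```

Call:
{"op": "drive_tool", "data": {
  "series": [-1,0,0,-0.05,0,0,0,-1,0,0,-0.1,0,0,0,-1,0,0,-0.1,0,0,0,-1,0,0,-0.15,0,0,0,-1,0,0,-0.2,0,0,0,-1,0,0,-0.2,0,0,0,-1,0,0,-0.2,0,0,0,-1,0,0,-0.2,0,0,0,-1,0,0,-0.2,0,0,0,-1,0,0,-0.2,0,0,0]
}}

```text
time: 10.45
ee_pos: [0.4994, 0.1893, 0.2144]
tool_rot: [-0.0, 0.051, 0.999, 0.0]
contact_force: [-2.2, 2.0, -2.0]
gripper_width: 0.0334
gripper_force: 53.1
```

Call:
{"op": "drive_tool", "data": {
  "series": [-1,0,0,-0.05,0,0,0,-1,0,0,-0.1,0,0,0,-1,0,0,-0.1,0,0,0,-1,0,0,-0.1,0,0,0,-1,0,0,-0.1,0,0,0,-1,0,0,-0.1,0,0,0,-1,0,0,-0.1,0,0,0,-1,0,0,-0.1,0,0,0,-1,0,0,-0.1,0,0,0,-1,0,0,-0.1,0,0,0]
}}

```text
time: 11.7
ee_pos: [0.4994, 0.1893, 0.2153]
tool_rot: [-0.0, 0.051, 0.999, 0.0]
contact_force: [-1.4, 2.3, -2.5]
gripper_width: 0.0335
gripper_force: 53.0
```

Call:
{"op": "drive_tool", "data": {
  "series": [-1,0,0,-0.05,0,0,0,-1,0,0,-0.1,0,0,0,-1,0,0,-0.1,0,0,0,-1,0,0,-0.1,0,0,0,-1,0,0,-0.1,0,0,0,-1,0,0,-0.1,0,0,0,-1,0,0,-0.1,0,0,0,-1,0,0,-0.1,0,0,0,-1,0,0,-0.1,0,0,0,-1,0,0,-0.1,0,0,0]
}}

```text
time: 12.95
ee_pos: [0.4993, 0.189, 0.216]
tool_rot: [-0.0, 0.051, 0.999, -0.0]
contact_force: [0.7, -0.9, -7.7]
gripper_width: 0.0336
gripper_force: 52.4
```

The mast is against the second stop, with the pull at 7.7 N. I ease it by 0.4 mm so the foot stays fully on the counter.

Call:
{"op": "drive_tool", "data": {
  "series": [-1,0,0,0.04,0,0,0,-1,0,0,0.04,0,0,0,-1,0,0,0.04,0,0,0,-1,0,0,0.04,0,0,0,-1,0,0,0.04,0,0,0,-1,0,0,0.04,0,0,0,-1,0,0,0.04,0,0,0,-1,0,0,0.04,0,0,0,-1,0,0,0.04,0,0,0,-1,0,0,0.04,0,0,0]
}}

```text
time: 14.2
ee_pos: [0.4995, 0.1892, 0.2161]
tool_rot: [-0.0, 0.051, 0.999, -0.0]
contact_force: [-1.2, -3.0, -3.5]
gripper_width: 0.0336
gripper_force: 52.9
```

Run:
```python
from h import *
a=grab_frame("scene")[150:270,290:410]; b=grab_frame("side")[190:390,260:400]; s=get_state();print(s["time"],s["ee_pos"],s["contact_force"],s["gripper_force"],s["gripper_width"])
o=np.zeros((600,800,3),np.uint8)
o[:400,:400]=cv2.resize(a,(400,400),interpolation=cv2.INTER_CUBIC);o[:571,400:]=cv2.resize(b,(400,571),interpolation=cv2.INTER_CUBIC)
cv2.imwrite("pics/m3.png",o)
```

```text
14.3 [0.49944579 0.18917805 0.21604954] [-1.14879284 -2.64663763 -5.1498122 ] 52.908996529877186 0.03322600717694956
```

View pics/m3.png

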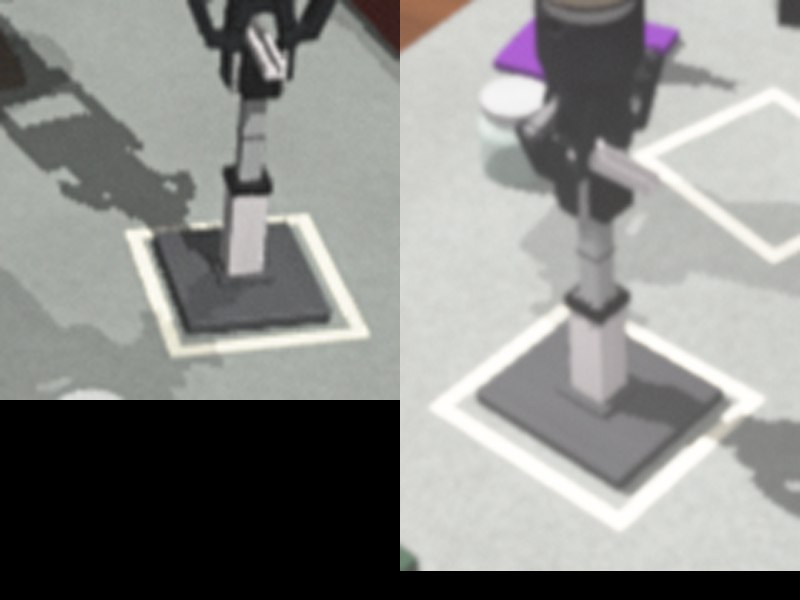

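The mast is extended with the stop reached (z pull about 4 to 5 N, less than the stand's weight). The foot is flat inside the tape and the button is still squeezed flush (width 33 to 34 mm).

```bash
python3 -c "
from bench import *
print(job_done())"
```

```text
the job is handed in; nothing more can be done
None
```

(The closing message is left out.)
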